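# Stopper the open flask from the latched case

## Task

One of the two metal flasks on the steel plate stands open. With the lid still shut, swing the latch lever of the grey case right out, raise the lid until it stands upright, take the larger of the two rubber stoppers and lower it gently by hand all the way into the open flask's neck until its collar sits flat on the rim (do not drop it in), then let go. Leave the case unlatched and open, the smaller stopper in its hole and the flask upright where it stands, and do not disturb anything else on the bench, above all the height gauge.

Things in the scene. Friction and masses are not known exactly. Their poses are not given: they have to be found in the camera images.
- case: grey steel case, fixed, 150 (x) by 250 (y) by 85 mm high, wall 4 mm. Origin: centre of its underside, z up; latch side faces its -x, lid hinge along y on top of its +x wall. Inside, a wooden block (top 44 mm above the origin) has two holes, 31 mm wide, 34 deep, at x 0, y -45 and +45 mm; one stopper hangs by its collar in each.
- lid (a joint): hinge of the flat grey lid (150 by 250 by 6 mm, top 91.5 mm above the case's underside when shut): 0 shut, grows as it is raised, 1.57 upright, stop at 1.9. Stiff: it stays where left. It cannot rise while the latch's nose lies over its front edge.
- lid_handle (a point): grip point in the head of the lid's black knob: on the lid's middle line, 30 mm behind its front edge, 35 mm above the lid's top. The head is a disc 28 mm wide reaching from 27 to 43 mm above the lid, on a 12 mm neck. Its axes are the lid's.
- lid_hinge (a point): point on the lid's hinge line (along the case's y), level with the lid's underside; the lid handle lies 120 mm in front of and 41 mm above it when shut.
- latch (a joint): swing of the latch lever about a vertical pin at the case's front: at 0 its flat nose (36 mm long, 10 wide) lies over the lid and its 50 mm handle arm points to the case's +y; grows as the handle is pulled out to the case's -x (counter-clockwise from above). Lid is clear from 1.35; stop at 1.75. It stays where left.
- latch_grip (a point): grip point of the latch lever: on its upright round steel peg (12 mm wide, 50 mm tall, its foot at the lever's bar 101 mm and its top 149.5 mm above the case's underside), 50 mm from the pivot; this point is 130.5 mm above the case's underside.
- latch_pivot (a point): latch lever's pivot, underside of the lever, in the case's frame at x -90, y +55, z 94.5 mm.
- stopper: larger black rubber stopper, 60 g, which fits the flask. Origin: centre of its plug's tip, z up its axis. Plug 20 mm wide at the tip, 29 at the top, 28 long; then a collar 46 wide, 5 thick; then a round grip 26 wide, 34 tall (67 mm in all). In the case its origin is 16 mm above the case's underside.
- stopper_collar (a point): centre of the underside of the larger stopper's collar, 28 mm above its tip; this face lands on the flask's rim.
- small_stopper: the smaller black rubber stopper in the case, too small for the flask: collar 36 mm wide, grip 18 mm wide and 24 mm tall. Origin at its tip, z up. It stays in its hole.
- flask: open aluminium flask, loose, about 0.6 kg, 84 mm wide, sloping shoulder, neck 40 mm wide outside with a straight bore 32 mm wide and 41 mm deep, 125 mm tall. Origin: centre of its underside, z up. It stands on the steel plate.
- flask_mouth (a point): centre of the open flask's mouth at the rim, 125 mm above its underside.
- plate: dark steel plate on the bench, fixed, 220 by 240 by 10 mm, on which both flasks and the spray bottle stand. Origin: centre of its underside.
- capped_flask: bystander: a flask of the same make, already stoppered (164 mm tall in all). Origin: centre of its underside.
- spray_bottle: bystander: trigger spray bottle, 60 mm wide, 236 mm tall; its head reaches from 53 mm in its -x to 19 mm in its +x. Origin: centre of its underside.
- gauge: bystander: height gauge, a fixed instrument not to be knocked: base 110 (x) by 60 by 35 mm, column 14 by 22 mm at x +15 mm, 335 mm tall, slide 34 mm wide at 190 to 240 mm height, scriber reaching to x -60 mm at 205 mm height. Origin: centre of its underside.
- wrench: bystander: flat steel wrench, 170 mm long along its x, lying on the bench. Origin near its middle.
- pin1: bystander: upright ground steel pin, 24 mm wide, 75 mm tall. Origin: centre of its underside.
- pin2: bystander: the second such pin.
There are look-alikes about, which are no part of the job. What is shaped like the flask but blue or pink is not meant.

How it is judged:
By the outcome, as a careful person would: the job done as asked, in the order asked, and still so for the second after the job is handed in, with the robot touching nothing.
It also fails if it takes over 72 s, if anything falls off the work surface, if the arm or the gripper's body presses on something with over 40 N, if the wrist force passes 120 N, or if a joint passes its speed limit or range.

## Robot

A 6-joint arm with a two-finger parallel gripper is mounted at the origin on the work surface. World frame = base frame: x ahead of the robot, y to its left, z up, the work surface at z = 0. Lengths are in m, angles in rad, forces in N, time in s.
With the tool pointing down it reaches from about 0.35 to 0.85 m from the base axis. Payload 8.1 kg.
Tool frame: the origin (TCP) lies on the centre line of the jaws, within the pads' length; the fingertips stand 17 mm ahead of it and the grasp point (between the pads) lies 2 mm behind it; z points along the fingers, y is the line along which they close (so a half turn about z gives the same grasp; the last joint's range is limited). The gripper opens to 93 mm and grips with 3 to 60 N. Pads are 15 mm wide; open, the fingers measure 128 mm over their backs; the gripper's body (75 mm by 188 mm) begins 65 mm behind the grasp point.
Start: joints at [-1.405, 0.13, 1.488, -0, 1.523, -0.085], TCP at [0.149, -0.581, 0.236] pointing down, gripper open.
Joint ranges: [-2.96, 2.96], [-0.89, 2.26], [0.02, 2.5], [-1.34, 4.48], [0, 2.73], [-2.66, 2.66]. Speed limits (rad/s): [2.39, 2.39, 2.79, 3.14, 3.14, 3.14].

## Interface

Orientations are given as a rotation vector (axis times angle).
In Python, from plant import telemetry, viewer, order gives the robot as it stands.
- The arm moves only by the tool send_rows, never from a script. Its argument "plan" is a list that holds one entry, the list of rows, each a list of 5 numbers: the closure, from -1 (fully open) to 1 (shut), then the shift along the world's x, y, z normalised to -1 to 1, where 1 is 0.2 m, then the turn about the world's z normalised to -1 to 1, where 1 is 60 degrees. A call has 1 to 20 rows; each row is the pose to reach, as a shift and turn from the pose commanded when the call began; what a row does not reach only later rows make up. A row lasts 1/12 s, in which the tool goes at most 41.7 mm and 7.16 degrees, less where a joint would pass 70% of its speed; a pose out of reach is approached as far as the arm can. A call with a number of a shift or a turn outside -1 to 1 is refused whole. A call with a gripper value outside its range is refused whole. The fingers move at their own pace and stop on an object; "force" is the grip in N (left out, the last holds). Time passes only in rows, so rows that repeat a pose let the fingers close. It gives the time, the measured TCP pose, the force, the opening and the grip force at its end, in the units of the state.
- telemetry.read_state(): the state, without advancing time (a new reading comes with each control period).
- viewer.read_camera(name): name is "side" or "top"; returns (picture, depth): 420x560x3 uint8, blue, green, red; 420x560 float32, m along the optical axis (not along the pixel's ray), 0 where there is no reading.
- viewer.calibration(name): a dict with "camera_matrix" (3x3 intrinsics, pixels), "extrinsics" (4x4, takes a point from camera to world coordinates). Camera axes: x right, y up, looking along -z (the intrinsics and any distortion apply to the point x, -y, -z); pixel columns grow to the right and rows downward; lengths in m; the calibration is good to about 2 mm. A picture is of the moment at which its call begins. calibration takes no time and is no camera call.
- order.close_job(): hands the job in; it is judged then, once.
The state is a dict: "t": time; "q": joint angles; "dq": joint speeds; "joint_torque": joint torques, N m; "tool_pos": TCP position; "orientation": TCP orientation; "force": force on the tool from outside, world axes, zero at the start; "wrist_torque": the same for the moment, N m; "opening": finger opening in m; "gripper_force": force on a finger pad.
Only numpy, scipy, OpenCV 4.12 (cv2) and the standard library are available. Lean on these libraries where they do the work, as an engineer would, in place of code of your own. Each camera call takes 0.05 s, during which the arm holds its last target. There are 200 camera calls.

## Working session

There is one attempt and no reset: what is moved stays moved. The work goes in short steps, Python scripts to look and compute and a tool call to move; the robot and the scene stay as the last step left them, time stands still between calls to the robot, and variables do not carry over. Pictures are saved under pics/ and viewed, at most 10 in all, crops included, and the job is handed in when it is done.

Besides the shell and the picture viewer there is one more tool, called after "Emit:" as name([rows], argument=value, ...), one row to a line, values as JSON. send_rows: Moves the arm, as the interface text tells. Scaled input: -1 to 1 covers 0.2 m each way for a shift and 60 degrees each way for a turn. Its arguments: {"type":"object","properties":{"plan":{"type":"array"},"force":{"type":"number"}},"required":["plan"]}

```bash
ls; mkdir -p pics; cat > h.py <<'E'
import numpy as np, cv2
from plant import telemetry, viewer, order
def cam(n):
    p,d=viewer.read_camera(n); c=viewer.calibration(n)
    return p,d,np.array(c["camera_matrix"]),np.array(c["extrinsics"]),c
def cloud(d,K,T):
    v,u=np.mgrid[:d.shape[0],:d.shape[1]]
    P=np.stack([(u-K[0,2])/K[0,0]*d,-(v-K[1,2])/K[1,1]*d,-d],-1)
    W=P@T[:3,:3].T+T[:3,3]; W[d<=0]=np.nan
    return W
def ray(u,v,z,K,T):
    r=T[:3,:3]@np.array([(u-K[0,2])/K[0,0],-(v-K[1,2])/K[1,1],-1]); o=T[:3,3]
    return o+r*(z-o[2])/r[2]
def proj(p,K,T):
    c=T[:3,:3].T@(np.asarray(p)-T[:3,3]); return K[0,0]*c[0]/-c[2]+K[0,2], -K[1,1]*c[1]/-c[2]+K[1,2]
E
python3 - <<'E'
from h import *
for n in("top","side"):
    p,d,K,T,c=cam(n); cv2.imwrite(f"pics/{n}0.png",p); print(n,K.round(1).tolist(),T.round(3).tolist(),[k for k in c],c.get("distortion")); np.savez(f"{n}0.npz",p=p,d=d,K=K,T=T)
    print((d>0).mean())
print(telemetry.read_state())
E
```

```text
pics
top [[418.8, 0.0, 279.5], [0.0, 418.8, 206.2], [0.0, 0.0, 1.0]] [[0.025, 0.975, -0.219, 0.275], [-1.0, 0.023, -0.011, 0.017], [-0.006, 0.22, 0.976, 1.123], [0.0, 0.0, 0.0, 1.0]] ['camera_matrix', 'extrinsics'] None
0.9959183673469387
side [[510.8, 0.0, 284.3], [0.0, 510.8, 215.9], [0.0, 0.0, 1.0]] [[-0.736, 0.473, -0.484, -0.025], [-0.676, -0.529, 0.512, 0.573], [-0.014, 0.704, 0.71, 0.892], [0.0, 0.0, 0.0, 1.0]] ['camera_matrix', 'extrinsics'] None
0.9962712585034014
{'t': 0.1, 'q': array([-1.40538529e+00,  1.31095606e-01,  1.48914384e+00,  3.86900136e-05,
        1.52302670e+00, -8.53681902e-02]), 'dq': array([ 8.64083678e-05, -2.06570661e-03, -2.32610088e-03,  1.07012451e-03,
        7.72578258e-04,  3.82323467e-04]), 'joint_torque': array([ 1.03376598e-03, -5.61344111e+01, -4.93095303e+01,  7.68919266e-02,
        2.90799042e-02, -5.83699762e-05]), 'tool_pos': array([ 0.14886909, -0.58073914,  0.23470096]), 'orientation': array([-3.11526788e+00, -3.92679407e-01,  4.44990277e-05]), 'force': array([ 0.48235266, -0.06006178, -0.09979389]), 'wrist_torque': array([0.03867052, 0.03264464, 0.06699207]), 'gripper_force': 0.0, 'opening': 0.09287934264139151}
```

View pics/top0.png

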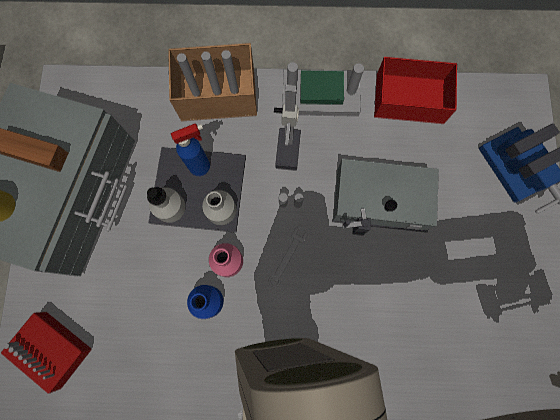

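View pics/side0.png

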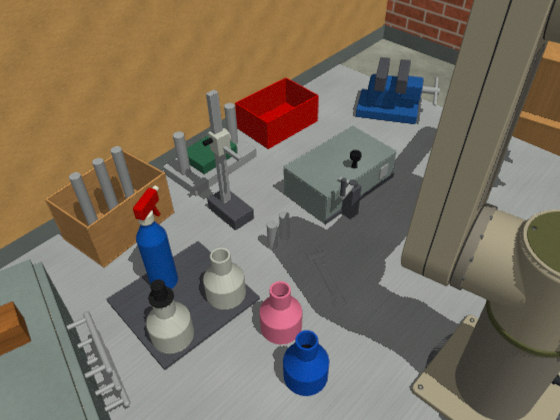

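The top view (up = +x, left = +y) shows the case at px (335–438, 155–230) with its knob at (390,204) and latch at (356,218). The open flask's mouth is at (216,198), the capped flask is at (165,203), the gauge at (288,130) and the pins at (284/298,197). The wrench lies in shadow near (295,250).

```bash
python3 - <<'E'
from h import *
C=[];
for n in("top","side"):
    z=np.load(n+"0.npz"); W=cloud(z["d"],z["K"],z["T"]); C.append((W,z["p"]))
W,p=C[0]
# lid
for i,(W,p) in enumerate(C):
    X=W.reshape(-1,3); X=X[~np.isnan(X[:,0])]
    m=(X[:,0]>.35)&(X[:,0]<.75)&(X[:,1]<0.0)&(X[:,1]>-.45)&(abs(X[:,2]-.0915)<.004)
    L=X[m]; print("lid",len(L),np.median(L[:,2]),cv2.minAreaRect((L[:,:2]*1000).astype(np.float32)))
    b=cv2.boxPoints(cv2.minAreaRect((L[:,:2]*1000).astype(np.float32))); print(b.round(0).tolist())
    near=(X[:,0]>.35)&(X[:,0]<.75)&(X[:,1]<0.0)&(X[:,1]>-.45)
    for lo,hi in((.098,.107),(.112,.150)):
        H=X[near&(X[:,2]>lo)&(X[:,2]<hi)]
        # cluster on grid
        g=np.zeros((450,450),np.uint8); ij=((H[:,:2]-[.35,-.45])*1000).astype(int); g[ij[:,0].clip(0,449),ij[:,1].clip(0,449)]=1
        g=cv2.dilate(g,np.ones((7,7))); k,lab,st,ce=cv2.connectedComponentsWithStats(g)
        cl=lab[ij[:,0].clip(0,449),ij[:,1].clip(0,449)]
        for j in range(1,k):
            Q=H[cl==j]; 
            if len(Q)>4: print(i,lo,len(Q),Q.min(0).round(3),Q.max(0).round(3),((Q.min(0)+Q.max(0))/2).round(3))
    # plate region
    near=(X[:,0]>.3)&(X[:,0]<.72)&(X[:,1]>0.0)&(X[:,1]<.42)
    for lo,hi in((.02,.06),(.118,.13),(.14,.3),(.3,.4)):
        H=X[near&(X[:,2]>lo)&(X[:,2]<hi)]
        g=np.zeros((450,450),np.uint8); ij=((H[:,:2]-[.3,0])*1000).astype(int); g[ij[:,0].clip(0,449),ij[:,1].clip(0,449)]=1
        g=cv2.dilate(g,np.ones((7,7))); k,lab,st,ce=cv2.connectedComponentsWithStats(g)
        cl=lab[ij[:,0].clip(0,449),ij[:,1].clip(0,449)]
        for j in range(1,k):
            Q=H[cl==j]; 
            if len(Q)>8: print(i,lo,len(Q),Q.min(0).round(3),Q.max(0).round(3))
t=C and np.load("top0.npz")
c=cv2.resize(t["p"][120:260,140:460],None,fx=2.5,fy=2.5,interpolation=cv2.INTER_CUBIC); s=np.load("side0.npz")["p"]
c2=cv2.resize(s[130:230,270:410],None,fx=2.4,fy=2.4,interpolation=cv2.INTER_CUBIC); o=np.zeros((600,800,3),np.uint8);o[:350,:800]=c;o[355:595,:336]=c2
c3=cv2.resize(s[180:330,190:300],None,fx=1.6,fy=1.6); o[355:595,360:536]=c3
cv2.imwrite("pics/crop1.png",o)
E
```

```text
lid 5331 0.09163073834987356 ((538.1630249023438, -245.64340209960938), (251.0366668701172, 180.5588836669922), 85.00689697265625)
[[437.0, -363.0], [617.0, -379.0], [639.0, -128.0], [459.0, -113.0]]
0 0.098 165 [ 0.454 -0.191  0.098] [ 0.504 -0.128  0.107] [ 0.479 -0.16   0.102]
0 0.112 31 [ 0.455 -0.14   0.112] [ 0.465 -0.128  0.15 ] [ 0.46  -0.134  0.131]
0 0.112 112 [ 0.494 -0.254  0.12 ] [ 0.521 -0.228  0.139] [ 0.508 -0.241  0.129]
0 0.02 38 [0.3   0.188 0.021] [0.309 0.238 0.06 ]
0 0.02 180 [0.333 0.123 0.02 ] [0.416 0.206 0.06 ]
0 0.02 98 [0.47  0.146 0.02 ] [0.526 0.21  0.06 ]
0 0.02 145 [0.473 0.285 0.02 ] [0.541 0.346 0.06 ]
0 0.02 27 [0.524 0.009 0.026] [0.533 0.031 0.059]
0 0.02 114 [0.605 0.226 0.02 ] [0.648 0.278 0.06 ]
0 0.02 425 [0.631 0.001 0.021] [0.72  0.044 0.059]
0 0.118 85 [0.356 0.146 0.118] [0.392 0.184 0.129]
0 0.118 21 [0.492 0.169 0.119] [0.518 0.2   0.129]
0 0.118 20 [0.495 0.308 0.118] [0.523 0.325 0.128]
0 0.118 17 [0.506 0.181 0.118] [0.528 0.206 0.13 ]
0 0.118 43 [0.604 0.226 0.118] [0.641 0.277 0.13 ]
0 0.14 203 [0.492 0.306 0.14 ] [0.537 0.35  0.178
[... 843 characters left out ...]
73 0.293 0.02 ] [0.527 0.371 0.06 ]
1 0.02 123 [0.523 0.014 0.02 ] [0.542 0.034 0.06 ]
1 0.02 224 [0.604 0.231 0.02 ] [0.647 0.287 0.06 ]
1 0.02 614 [0.631 0.    0.02 ] [0.72  0.047 0.06 ]
1 0.118 187 [0.354 0.147 0.118] [0.394 0.186 0.129]
1 0.118 76 [0.491 0.177 0.118] [0.526 0.209 0.13 ]
1 0.118 84 [0.495 0.314 0.118] [0.52  0.348 0.13 ]
1 0.118 64 [0.509 0.172 0.119] [0.53  0.196 0.13 ]
1 0.118 122 [0.605 0.231 0.118] [0.645 0.287 0.13 ]
1 0.118 41 [0.694 0.001 0.118] [0.711 0.021 0.13 ]
1 0.14 463 [0.492 0.307 0.14 ] [0.537 0.352 0.178]
1 0.14 1458 [0.604 0.206 0.14 ] [0.662 0.287 0.251]
1 0.14 945 [0.627 0.    0.14 ] [0.716 0.048 0.3  ]
1 0.3 221 [0.693 0.    0.3  ] [0.712 0.022 0.338]
```

View pics/crop1.png

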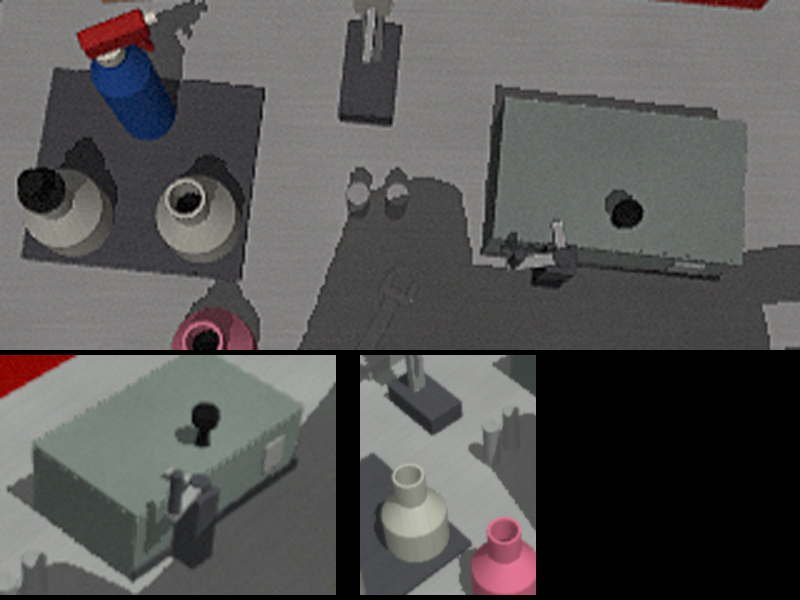

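The crops confirm the scene. The lever's nose lies over the lid front near crop px (558,235), its peg is near (515,255) and the knob is at (627,212). The pale open flask has its mouth at crop (185,197). Next I'll refine the rim and lever measurements.

```bash
python3 - <<'E'
from h import *
for n in("top","side"):
    z=np.load(n+"0.npz"); W=cloud(z["d"],z["K"],z["T"]); X=W.reshape(-1,3)
    m=(abs(X[:,0]-.51)<.04)&(abs(X[:,1]-.19)<.04)&(X[:,2]>.130)&(X[:,2]<.14); Q=X[m]
    print(n,"rim",len(Q),np.nanmax(Q[:,2]),cv2.minEnclosingCircle((Q[:,:2]*1000).astype(np.float32)), Q[:,:2].mean(0))
    m=(X[:,0]>.44)&(X[:,0]<.52)&(X[:,1]>-.215)&(X[:,1]<-.12)&(X[:,2]>.0965)&(X[:,2]<.104); Q=X[m]
    for x0 in np.arange(.45,.51,.005):
        s=Q[(Q[:,0]>=x0)&(Q[:,0]<x0+.005)]
        if len(s): print(round(x0,3),len(s),s[:,1].min().round(3),s[:,1].max().round(3))
    m=(X[:,0]>.57)&(X[:,0]<.78)&(X[:,1]>-.03)&(X[:,1]<.06)
    for lo,hi in((.02,.04),(.19,.245),(.3,.34)):
        Q=X[m&(X[:,2]>lo)&(X[:,2]<hi)]; print("gauge",lo,Q.min(0).round(3),Q.max(0).round(3))
E
```

```text
top rim 83 0.13923264375127997 ((511.4045715332031, 188.4791717529297), 19.918140411376953) [0.51169693 0.18912084]
0.45 1 -0.13 -0.13
0.455 17 -0.187 -0.129
0.46 33 -0.191 -0.128
0.465 28 -0.189 -0.13
0.47 13 -0.191 -0.155
0.475 4 -0.179 -0.17
0.48 6 -0.184 -0.177
0.485 7 -0.185 -0.177
0.49 11 -0.185 -0.175
0.495 7 -0.182 -0.175
0.5 8 -0.183 -0.161
0.505 1 -0.151 -0.151
gauge 0.02 [ 0.631 -0.023  0.021] [0.744 0.044 0.04 ]
gauge 0.19 [ 0.628 -0.01   0.192] [0.715 0.045 0.244]
gauge 0.3 [ 0.694 -0.001  0.3  ] [0.71  0.021 0.338]
side rim 155 0.1397827630102162 ((511.7088317871094, 189.117919921875), 21.4177188873291) [0.51055575 0.18980198]
0.455 26 -0.184 -0.128
0.46 30 -0.19 -0.127
0.465 15 -0.191 -0.129
0.47 4 -0.184 -0.165
0.475 6 -0.184 -0.175
0.48 3 -0.183 -0.177
0.485 2 -0.183 -0.183
0.49 1 -0.186 -0.186
0.495 4 -0.183 -0.175
0.5 4 -0.18 -0.174
gauge 0.02 [ 0.63  -0.021  0.02 ] [0.746 0.047 0.04 ]
gauge 0.19 [ 0.627 -0.011  0.191] [0.716 0.048 0.245]
gauge 0.3 [ 0.693 -0.002  0.3  ] [0.712 0.022 0.338]
```

Emit:
send_rows([
  [[0.1,0.7,1,0,0.7],[0.1,0.7,1,0,0.7],[0.1,0.7,1,0,0.7],[0.1,0.7,1,0,0.7],[0.1,0.7,1,0,0.7],[0.1,0.7,1,0,0.7],[0.1,0.7,1,0,0.7]],
], force=15)

```text
t: 0.68
tool_pos: [0.2919, -0.3765, 0.2354]
orientation: [-2.759, -1.499, -0.003]
force: [-0.4, 0.3, -0.7]
opening: 0.051
gripper_force: 0.0
```

Emit:
send_rows([
  [[0.1,0.7,1,-0.1,0.65],[0.1,0.7,1,-0.1,0.65],[0.1,0.7,1,-0.1,0.65],[0.1,0.7,1,-0.1,0.65],[0.1,0.7,1,-0.1,0.65],[0.1,0.7,1,-0.1,0.65],[0.1,0.7,1,-0.1,0.65],[0.1,0.7,1,-0.1,0.65]],
])

```text
t: 1.35
tool_pos: [0.4293, -0.1796, 0.215]
orientation: [-2.11, -2.326, 0.001]
force: [0.2, -0.2, 0.7]
opening: 0.042
gripper_force: 0.0
```

Emit:
send_rows([
  [[0.1,0.153,0.233,0,0],[0.1,0.153,0.233,0,0],[0.1,0.153,0.233,-0.2,0],[0.1,0.153,0.233,-0.35,0],[0.1,0.153,0.233,-0.43,0],[0.1,0.153,0.233,-0.43,0],[0.1,0.153,0.233,-0.43,0]],
])

```text
t: 1.93
tool_pos: [0.4584, -0.1356, 0.129]
orientation: [-2.116, -2.319, 0.002]
force: [0.5, 0.0, 0.8]
opening: 0.0421
gripper_force: 0.0
```

```bash
python3 - <<'E'
from h import *
p,d,K,T,c=cam("side"); q,*_=cam("top")
print(telemetry.read_state()["tool_pos"])
o=np.zeros((420,800,3),np.uint8); o[:,:400]=cv2.resize(p[100:310,250:450],(400,420)); o[:,400:]=cv2.resize(q[100:310,280:480],(400,420)); cv2.imwrite("pics/grip1.png",o)
E
```

```text
[ 0.46021205 -0.13591655  0.13135371]
```

View pics/grip1.png

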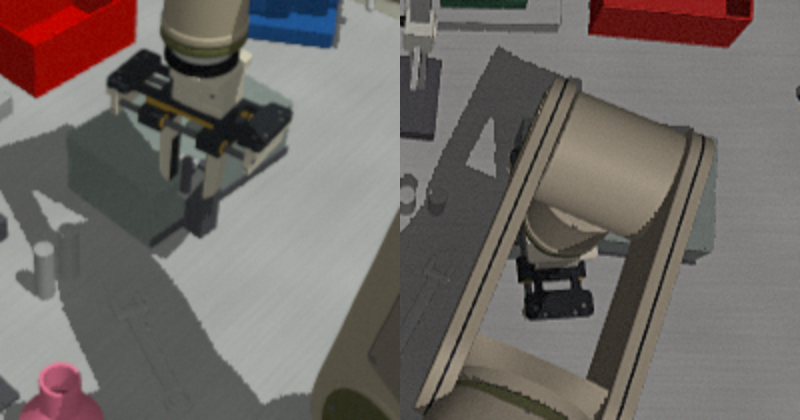

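The side crop shows the fingers straddling the peg at (187,175), so I can close on it and swing it.

Emit:
send_rows([
  [[0.9,0,0,0,0],[0.9,0,0,0,0],[0.9,0,0,0,0],[0.9,0,0,0,0],[0.9,-0.02,-0.004,0,0.08],[0.9,-0.043,-0.009,0,0.17],[0.9,-0.063,-0.017,0,0.25],[0.9,-0.083,-0.026,0,0.33],[0.9,-0.102,-0.038,0,0.42],[0.9,-0.12,-0.05,0,0.5]],
])

```text
t: 2.87
tool_pos: [0.4369, -0.1459, 0.1304]
orientation: [1.433, 2.791, -0.001]
force: [10.3, -7.9, -6.6]
opening: 0.0115
gripper_force: 15.0
```

Emit:
send_rows([
  [[0.9,-0.016,-0.014,0,0.08],[0.9,-0.032,-0.03,0,0.17],[0.9,-0.046,-0.046,0,0.25],[0.9,-0.058,-0.064,0,0.33],[0.9,-0.07,-0.083,0,0.42],[0.9,-0.079,-0.103,0,0.5],[0.9,-0.086,-0.123,0,0.58],[0.9,-0.092,-0.144,0,0.67],[0.9,-0.096,-0.166,0,0.75],[0.9,-0.098,-0.188,0,0.83],[0.9,-0.098,-0.196,0,0.86],[0.9,-0.098,-0.196,0,0.86],[0.4,-0.098,-0.196,0,0.86],[0.2,-0.098,-0.196,0,0.86],[0.2,-0.098,-0.196,0,0.86],[0.2,-0.098,-0.196,0.15,0.86],[0.2,-0.098,-0.196,0.3,0.86]],
])

```text
t: 4.28
tool_pos: [0.4141, -0.1828, 0.1882]
orientation: [-0.083, -3.136, -0.004]
force: [1.1, -0.3, -0.1]
opening: 0.0359
gripper_force: 0.0
```

```bash
python3 - <<'E'
from h import *
for n in("top","side"):
    p,d,K,T,c=cam(n); X=cloud(d,K,T).reshape(-1,3)
    m=(X[:,0]>.38)&(X[:,0]<.52)&(X[:,1]>-.215)&(X[:,1]<-.11)
    for lo,hi in((.0965,.106),(.112,.15)):
        Q=X[m&(X[:,2]>lo)&(X[:,2]<hi)]
        if len(Q): print(n,lo,len(Q),Q.min(0).round(3),Q.max(0).round(3),np.median(Q,0).round(3))
s=telemetry.read_state(); print(s["tool_pos"],s["orientation"],s["q"])
E
```

```text
top 0.0965 15 [ 0.463 -0.186  0.097] [ 0.519 -0.121  0.105] [ 0.467 -0.162  0.1  ]
side 0.0965 179 [ 0.412 -0.2    0.097] [ 0.517 -0.121  0.106] [ 0.459 -0.179  0.102]
side 0.112 73 [ 0.411 -0.191  0.112] [ 0.423 -0.177  0.15 ] [ 0.416 -0.181  0.132]
[ 0.41823582 -0.18523499  0.19493204] [ 0.08279709  3.13373866 -0.00617976] [-5.28937504e-01 -2.51791148e-01  1.92928370e+00 -2.03402015e-04
  1.45628193e+00 -2.04688130e+00]
```

Emit:
send_rows([
  [[-0.1,0.458,-0.287,0,-0.03],[-0.1,0.458,-0.287,0,-0.03],[-0.1,0.458,-0.287,0,-0.03],[-0.1,0.458,-0.287,-0.1,-0.03],[-0.1,0.458,-0.287,-0.25,-0.03],[-0.1,0.458,-0.287,-0.328,-0.03],[-0.1,0.458,-0.287,-0.328,-0.03],[0.9,0.458,-0.287,-0.328,-0.03],[0.9,0.458,-0.287,-0.328,-0.03],[0.9,0.458,-0.287,-0.328,-0.03],[0.9,0.458,-0.287,-0.328,-0.03],[0.9,0.458,-0.287,-0.328,-0.03]],
], force=30)

```text
t: 5.38
tool_pos: [0.5085, -0.2417, 0.1259]
orientation: [0.132, 3.136, -0.002]
force: [-0.4, 0.3, 4.1]
opening: 0.0267
gripper_force: 30.0
```

Emit:
send_rows([
  [[0.9,0.009,-0.001,0.026,0],[0.9,0.02,-0.002,0.052,0],[0.9,0.031,-0.003,0.077,0],[0.9,0.044,-0.004,0.101,0],[0.9,0.073,-0.006,0.148,0],[0.9,0.106,-0.009,0.193,0],[0.9,0.142,-0.012,0.234,0],[0.9,0.182,-0.016,0.272,0]],
])

```text
t: 6.05
tool_pos: [0.5429, -0.2447, 0.1788]
orientation: [-0.133, -3.135, 0.0]
force: [-4.5, -3.1, -3.4]
opening: 0.027
gripper_force: 30.0
```

Emit:
send_rows([
  [[0.9,0.043,-0.004,0.035,0],[0.9,0.089,-0.008,0.066,0],[0.9,0.137,-0.012,0.092,0],[0.9,0.188,-0.016,0.115,0],[0.9,0.24,-0.021,0.132,0],[0.9,0.294,-0.026,0.145,0],[0.9,0.348,-0.03,0.153,0],[0.9,0.403,-0.035,0.157,0],[0.9,0.458,-0.04,0.155,0],[0.9,0.513,-0.045,0.149,0],[0.9,0.567,-0.049,0.138,0],[0.9,0.62,-0.054,0.123,0],[0.9,0.62,-0.054,0.123,0],[0.9,0.62,-0.054,0.123,0]],
])

```text
t: 7.22
tool_pos: [0.6696, -0.2561, 0.2054]
orientation: [0.132, 3.135, -0.003]
force: [4.0, -4.4, 5.7]
opening: 0.0271
gripper_force: 30.0
```

```bash
python3 - <<'E'
from h import *
for n in("top","side"):
    p,d,K,T,c=cam(n); np.savez(n+"1.npz",p=p,d=d,K=K,T=T); X=cloud(d,K,T); x=(X-[.553,-.2455,0])
    cx=x[...,0]*.996-x[...,1]*.087; cy=x[...,0]*.087+x[...,1]*.996; z=X[...,2]
    m=(abs(cy)<.115)&(abs(cx-.07)<.05)&(z>.1)&(z<.24)
    for lo in np.arange(.1,.24,.02):
        k=m&(z>lo)&(z<lo+.02)
        if k.sum()>5: print(n,lo.round(2),k.sum(),np.percentile(cx[k],[5,50,95]).round(4))
s=telemetry.read_state(); print(s["tool_pos"],s["force"])
o=np.zeros((420,800,3),np.uint8); a=np.load("side1.npz")["p"];b=np.load("top1.npz")["p"]
o[:,:400]=cv2.resize(a[70:280,240:440],(400,420)); o[:,400:]=cv2.resize(b[80:290,290:490],(400,420)); cv2.imwrite("pics/lid.png",o)
E
```

```text
top 0.1 67 [0.0743 0.0752 0.0764]
top 0.12 66 [0.074 0.075 0.076]
top 0.14 58 [0.0735 0.0745 0.0757]
top 0.16 50 [0.0732 0.0741 0.0751]
top 0.18 59 [0.0731 0.0738 0.075 ]
top 0.2 59 [0.0729 0.0738 0.0746]
top 0.22 84 [0.0727 0.0741 0.0776]
side 0.1 396 [0.0721 0.075  0.0771]
side 0.12 411 [0.0724 0.0747 0.077 ]
side 0.14 421 [0.0719 0.0743 0.0767]
side 0.16 436 [0.0718 0.0741 0.0764]
side 0.18 446 [0.0715 0.0735 0.0761]
side 0.2 569 [0.071  0.0736 0.1116]
side 0.22 641 [0.0709 0.0738 0.1135]
[ 0.66927294 -0.25606931  0.20558492] [ 3.09323582 -2.96963987  4.5523738 ]
```

View pics/lid.png

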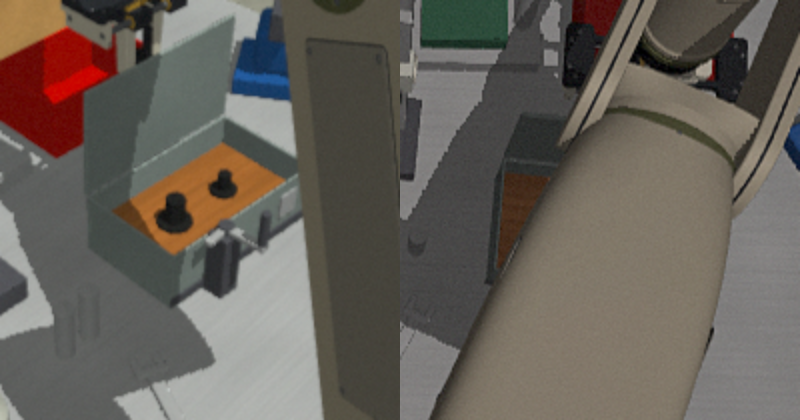

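The lid is about upright (89°) and the latch is out. The larger stopper is the left one in the side crop, at (175,212), which is the case's +y hole. I'll nudge the lid slightly, release it and measure the stopper.

Emit:
send_rows([
  [[0.9,0.007,0,-0.002,0],[0.9,0.013,-0.001,-0.004,0],[0.9,0.013,-0.001,-0.004,0],[0.5,0.013,-0.001,-0.004,0],[0.1,0.013,-0.001,-0.004,0],[0.1,0.013,-0.001,-0.004,0],[0.1,0.013,-0.001,0.06,0],[0.1,0.013,-0.001,0.2,0],[0.1,0.013,-0.001,0.4,0],[0.1,0.013,-0.001,0.5,0],[0.1,-0.2,0.08,0.5,0],[0.1,-0.4,0.17,0.5,0],[0.1,-0.55,0.28,0.5,0],[0.1,-0.55,0.28,0.5,0]],
])

```text
t: 8.48
tool_pos: [0.5514, -0.1948, 0.3008]
orientation: [-0.13, -3.131, -0.006]
force: [0.1, 0.1, -1.0]
opening: 0.0423
gripper_force: 0.0
```

```bash
python3 - <<'E'
from h import *
for n in("side",):
  for z0 in (np.load("side1.npz"),dict(zip(("p","d","K","T"),cam("side")[:4]))):
    X=cloud(z0["d"],z0["K"],z0["T"]); x=(X-[.553,-.2455,0])
    cx=x[...,0]*.996-x[...,1]*.087; cy=x[...,0]*.087+x[...,1]*.996; z=X[...,2]
    for lo,hi in((.0465,.051),(.055,.08),(.080,.088)):
      for s in(1,-1):
        k=(abs(cx)<.05)&(abs(cy-.045*s)<.04)&(z>lo)&(z<hi)&(z0["p"].max(-1)<60)
        if k.sum()>3: print(lo,s,k.sum(),X[k].min(0).round(4),X[k].max(0).round(4),"mid",((X[k].min(0)+X[k].max(0))/2).round(4), cv2.minEnclosingCircle((X[k][:,:2]*1000).astype(np.float32)))
    m=(abs(cy)<.115)&(abs(cx-.07)<.02)
    for lo in(.1,.21):
        k=m&(z>lo)&(z<lo+.02); print("lid",lo,np.median(cx[k]).round(4))
s=telemetry.read_state(); print(s["tool_pos"],s["orientation"])
E
```

```text
0.0465 1 79 [ 0.5339 -0.2194  0.0467] [ 0.5781 -0.1777  0.051 ] mid [ 0.556  -0.1985  0.0489] ((556.0144653320312, -197.71144104003906), 22.761484146118164)
0.0465 -1 50 [ 0.5321 -0.3016  0.0466] [ 0.566  -0.2727  0.051 ] mid [ 0.5491 -0.2872  0.0488] ((548.7294921875, -286.0589294433594), 17.759506225585938)
0.055 1 76 [ 0.5438 -0.2075  0.0552] [ 0.5638 -0.1872  0.0793] mid [ 0.5538 -0.1973  0.0672] ((553.8245849609375, -198.1200714111328), 11.759175300598145)
0.055 -1 49 [ 0.5385 -0.2958  0.0551] [ 0.5546 -0.2772  0.0764] mid [ 0.5466 -0.2865  0.0658] ((546.9219360351562, -286.74835205078125), 9.964605331420898)
0.08 1 47 [ 0.5429 -0.2086  0.0803] [ 0.5664 -0.1876  0.0873] mid [ 0.5546 -0.1981  0.0838] ((554.8758544921875, -198.80384826660156), 12.065114974975586)
lid 0.1 0.075
lid 0.21 0.0732
0.0465 1 68 [ 0.5336 -0.2216  0.0467] [ 0.5789 -0.1782  0.051 ] mid [ 0.5562 -0.1999  0.0489] ((556.1504516601562, -198.9081573486328), 22.82088851928711)
0.0465 -1 42 [ 0.5319 -0.3035  0.0465] [ 0.5656 -0.272   0.0509] mid [ 0.5487 -0.2877  0.0487] ((548.7200927734375, -288.564697265625), 17.15150260925293)
0.055 1 73 [ 0.5435 -0.2071  0.0552] [ 0.5644 -0.1871  0.0799] mid [ 0.554  -0.1971  0.0676] ((553.6849975585938, -197.68057250976562), 11.750983238220215)
0.055 -1 50 [ 0.5388 -0.2948  0.0554] [ 0.5545 -0.2794  0.0763] mid [ 0.5466 -0.2871  0.0658] ((545.9935302734375, -287.3296203613281), 8.688089370727539)
0.08 1 49 [ 0.5431 -0.2095  0.0805] [ 0.5682 -0.1866  0.0866] mid [ 0.5557 -0.1981  0.0836] ((555.3667602539062, -196.73428344726562), 12.853792190551758)
lid 0.1 0.0755
lid 0.21 0.075
[ 0.55423486 -0.19649757  0.3024308 ] [-0.13055394 -3.13529375 -0.0032349 ]
```

Emit:
send_rows([
  [[0.1,-0.01,0,-0.2,0],[0.1,-0.01,0,-0.4,0],[0.1,-0.01,0,-0.6,0],[0.1,-0.01,0,-0.8,0],[0.1,-0.01,0,-0.92,0],[0.1,-0.01,0,-1,0],[0.1,-0.01,0,-1,0]],
])

```text
t: 9.12
tool_pos: [0.554, -0.1983, 0.0987]
orientation: [-0.132, -3.132, -0.004]
force: [-1.2, 0.6, 0.1]
opening: 0.0417
gripper_force: 0.0
```

Emit:
send_rows([
  [[0.1,0,0,-0.08,0],[0.1,0,0,-0.16,0],[0.1,0,0,-0.17,0],[0.1,0,0,-0.17,0],[0.1,0,0,-0.17,0]],
])

```text
t: 9.53
tool_pos: [0.5571, -0.1997, 0.0709]
orientation: [0.132, 3.137, -0.001]
force: [1.1, -0.5, -0.4]
opening: 0.042
gripper_force: 0.0
```

Emit:
send_rows([
  [[0.9,0,0,0,0],[0.9,0,0,0,0],[0.9,0,0,0,0],[0.9,0,0,0,0],[0.9,0,0,0.05,0],[0.9,0,0,0.1,0],[0.9,0,0,0.2,0],[0.9,0,0,0.35,0],[0.9,0,0,0.5,0],[0.9,0,0,0.7,0],[0.9,0,0,0.85,0],[0.9,0,0,0.95,0],[0.9,0,0,0.95,0]],
], force=20)

```text
t: 10.62
tool_pos: [0.5582, -0.2002, 0.2668]
orientation: [0.132, 3.129, -0.006]
force: [0.7, -0.4, 0.9]
opening: 0.0256
gripper_force: 20.0
```

Emit:
send_rows([
  [[0.9,-0.15,0.1,0,0],[0.9,-0.3,0.25,0,0],[0.9,-0.3,0.45,0,0],[0.9,-0.3,0.65,0,0],[0.9,-0.3,0.85,0,0],[0.9,-0.3,1,0,0]],
])

```text
t: 11.12
tool_pos: [0.4948, 0.0035, 0.2586]
orientation: [-0.132, -3.138, -0.001]
force: [0.3, -0.3, -0.3]
opening: 0.0256
gripper_force: 20.0
```

Emit:
send_rows([
  [[0.9,0,0.2,0,0],[0.9,0,0.4,0,0],[0.9,0,0.6,0,0],[0.9,0.02,0.75,0,0],[0.9,0.05,0.88,0,0],[0.9,0.078,0.94,0,0],[0.9,0.078,0.94,0,0],[0.9,0.078,0.94,0,0],[0.9,0.078,0.94,-0.15,0],[0.9,0.078,0.94,-0.25,0],[0.9,0.078,0.94,-0.25,0],[0.9,0.078,0.94,-0.25,0],[0.9,0.078,0.94,-0.25,0]],
])

```text
t: 12.2
tool_pos: [0.5119, 0.188, 0.2103]
orientation: [0.134, 3.138, 0.0]
force: [0.8, -0.3, -1.1]
opening: 0.0256
gripper_force: 20.0
```

```bash
python3 - <<'E'
from h import *
P=[]
for i in range(5):
    p,d,K,T,c=cam("side"); P.append(telemetry.read_state()["tool_pos"])
print(np.mean(P,0).round(4),np.std(P,0).round(4))
im=[]
for n in("side","top"):
    p,d,K,T,c=cam(n); X=cloud(d,K,T); dk=p.max(-1)<70
    near=(abs(X[...,0]-.511)<.045)&(abs(X[...,1]-.189)<.045); z=X[...,2]
    for nm,k in(("rim",near&(z>.130)&(z<.14)&~dk),("col",near&dk&(z>.165)&(z<.205)),("gripround",near&dk&(z>.15)&(z<.26))):
        if k.sum()>5: Q=X[k]; print(n,nm,k.sum(),Q.min(0).round(4),Q.max(0).round(4),cv2.minEnclosingCircle((Q[:,:2]*1000).astype(np.float32)))
    u,v=map(int,proj([.5115,.189,.17],K,T)); print(u,v); im.append(cv2.resize(p[max(v-75,0):v+75,u-65:u+65],(390,450),interpolation=cv2.INTER_CUBIC))
    np.savez(n+"2.npz",p=p,d=d,K=K,T=T)
cv2.imwrite("pics/over.png",np.hstack(im))
E
```

```text
[0.5124 0.1886 0.2108] [0.0001 0.0002 0.0002]
side rim 129 [0.4917 0.1692 0.13  ] [0.5327 0.211  0.1383] ((511.962890625, 190.12255859375), 21.29482078552246)
side col 219 [0.4885 0.17   0.1657] [0.5199 0.2114 0.2042] ((509.7425537109375, 189.61874389648438), 22.13346290588379)
side gripround 480 [0.4885 0.17   0.1558] [0.5238 0.2129 0.2562] ((507.38720703125, 190.83590698242188), 22.291669845581055)
218 242
top col 22 [0.4917 0.1918 0.1864] [0.5031 0.2063 0.1916] ((497.414794921875, 199.01788330078125), 9.23820972442627)
top gripround 37 [0.4917 0.191  0.1864] [0.5096 0.2063 0.2443] ((500.6651611328125, 196.4600830078125), 10.121811866760254)
211 195
```

View pics/over.png

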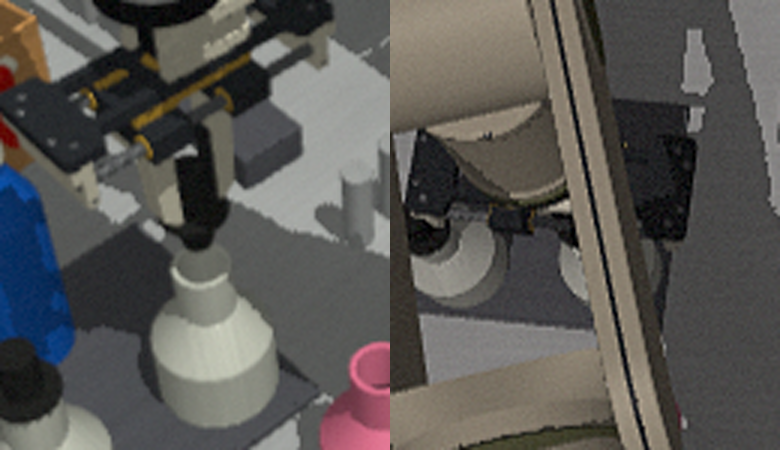

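The side crop shows the stopper held plumb, its tip at (197,240) just above the flask mouth at (202,262). The next check is the residual lateral offset, collar against rim.

```bash
python3 - <<'E'
from h import *
z0=np.load("side2.npz"); p,d,K,T=[z0[k] for k in "pdKT"]; X=cloud(d,K,T); dk=p.max(-1)<70
near=(abs(X[...,0]-.511)<.05)&(abs(X[...,1]-.189)<.05); z=X[...,2]
r=T[:2,0]/np.linalg.norm(T[:2,0]); f=np.array([-r[1],r[0]]); f=f if f@(T[:2,3]-[.51,.19])>0 else -f
def ext(nm,k):
    Q=X[k]; a=Q[:,:2]@r; b=Q[:,:2]@f; print(nm,k.sum(),"z",Q[:,2].min().round(4),Q[:,2].max().round(4),"right",a.min().round(4),a.max().round(4),"mid",((a.min()+a.max())/2).round(4),"near",b.max().round(4))
ext("rim",near&(z>.129)&(z<.14)&~dk)
for lo in np.arange(.15,.21,.006): 
    k=near&dk&(z>lo)&(z<lo+.006)
    if k.sum()>2: ext(f"st{lo:.3f}",k)
c=np.array([.5124,.1886]); print("tcp right",c@r,"near",c@f); c=np.array([.5115,.189]);print("mouth",c@r,c@f); print(r,f)
E
```

```text
rim 143 z 0.1291 0.1383 right -0.5247 -0.4854 mid -0.505 near -0.186
st0.156 11 z 0.1569 0.1617 right -0.5132 -0.4962 mid -0.5047 near -0.1979
st0.162 16 z 0.1623 0.1677 right -0.5141 -0.4943 mid -0.5042 near -0.1965
st0.168 17 z 0.1681 0.1725 right -0.512 -0.4949 mid -0.5035 near -0.1952
st0.180 7 z 0.1838 0.1859 right -0.5227 -0.483 mid -0.5028 near -0.1874
st0.186 128 z 0.1863 0.192 right -0.5245 -0.4823 mid -0.5034 near -0.1843
st0.192 25 z 0.1922 0.1977 right -0.5089 -0.4841 mid -0.4965 near -0.189
st0.198 34 z 0.198 0.2039 right -0.508 -0.489 mid -0.4985 near -0.1936
st0.204 23 z 0.2042 0.2093 right -0.5076 -0.4883 mid -0.498 near -0.1956
tcp right -0.504951062137186 near -0.20772131533987503
mouth -0.50455882046373 -0.2068179070879731
[-0.73647506 -0.6764647 ] [-0.6764647   0.73647506]
```

Emit:
send_rows([
  [[0.9,0.002,0.007,0,0],[0.9,0.002,0.007,-0.04,0],[0.9,0.002,0.007,-0.08,0],[0.9,0.002,0.007,-0.11,0],[0.9,0.002,0.007,-0.13,0],[0.9,0.002,0.007,-0.15,0],[0.9,0.002,0.007,-0.17,0],[0.9,0.002,0.007,-0.19,0],[0.9,0.002,0.007,-0.2,0],[0.9,0.002,0.007,-0.2,0]],
])

```text
t: 13.38
tool_pos: [0.5117, 0.1901, 0.1684]
orientation: [-0.132, -3.138, 0.0]
force: [-0.5, 0.0, -1.1]
opening: 0.0253
gripper_force: 20.0
```

Emit:
send_rows([
  [[0.9,0,0,-0.01,0],[0.9,0,0,-0.015,0],[0.9,0,0,-0.02,0],[0.9,0,0,-0.025,0],[0.9,0,0,-0.03,0],[0.9,0,0,-0.035,0],[0.9,0,0,-0.035,0],[0.9,0,0,-0.035,0]],
])

```text
t: 14.05
tool_pos: [0.5119, 0.1901, 0.1619]
orientation: [-0.132, -3.139, 0.0]
force: [0.1, -0.3, -0.5]
opening: 0.0255
gripper_force: 20.0
```

```bash
cat > chk.py <<'E'
from h import *
p,d,K,T,c=cam("side"); s=telemetry.read_state(); print(s["tool_pos"],s["force"],s["t"])
X=cloud(d,K,T); dk=p.max(-1)<70; z=X[...,2]
near=(abs(X[...,0]-.511)<.03)&(abs(X[...,1]-.19)<.03)
print("dark z",np.sort(z[near&dk])[[0,3,8]].round(4)); 
k=near&~dk&(z>.09)&(z<.15); print("pale top",np.sort(z[k])[-8:].round(4))
E
python3 chk.py
```

```text
[0.51191667 0.19017582 0.16202624] [ 0.27557608  0.08657687 -0.48944857] 14.1
dark z [0.1269 0.1312 0.1358]
pale top [0.1455 0.146  0.1475 0.148  0.1487 0.1491 0.1498 0.1498]
```

No contact force yet, so I'll continue in sub-millimetre rows.

Emit:
send_rows([
  [[0.9,0,0,-0.004,0],[0.9,0,0,-0.008,0],[0.9,0,0,-0.008,0],[0.9,0,0,-0.008,0]],
])

```text
t: 14.43
tool_pos: [0.5123, 0.1903, 0.1612]
orientation: [0.132, 3.138, 0.0]
force: [-1.4, -1.1, 5.5]
opening: 0.0254
gripper_force: 20.0
```

Emit:
send_rows([
  [[0.9,0,0,-0.003,0],[0.9,0,0,-0.005,0],[0.9,0,0,-0.005,0]],
])

```text
t: 14.68
tool_pos: [0.5126, 0.1903, 0.1612]
orientation: [0.132, 3.137, 0.001]
force: [-3.2, -1.7, 11.8]
opening: 0.0255
gripper_force: 20.0
```

```bash
python3 chk.py; python3 - <<'E'
from h import *
p,d,K,T,c=cam("side"); u,v=map(int,proj([.5115,.189,.14],K,T)); cv2.imwrite("pics/seat.png",cv2.resize(p[v-40:v+40,u-40:u+40],(480,480),interpolation=cv2.INTER_CUBIC))
E
```

```text
[0.51257843 0.19032557 0.16117403] [-4.16345262 -1.36618764 11.25588533] 14.7333
dark z [0.1278 0.132  0.1331]
pale top [0.1418 0.144  0.1444 0.1447 0.1474 0.1487 0.1491 0.1499]
```

View pics/seat.png

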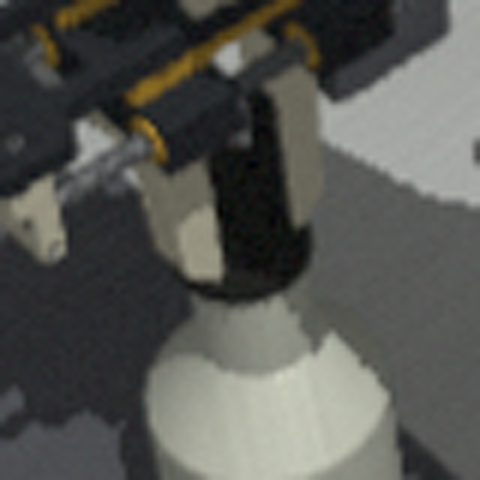

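The collar at (245,285) sits flat on the neck. The height stalled with force building, and 0.161 m matches the seated value. I'll relieve the preload, release and rise.

Emit:
send_rows([
  [[0.9,0,0,0.005,0],[0.9,0,0,0.005,0],[0.4,0,0,0.005,0],[0.2,0,0,0.005,0],[0.1,0,0,0.005,0],[0.1,0,0,0.005,0],[0.1,0,0,0.05,0],[0.1,0,0,0.15,0],[0.1,0,0,0.3,0],[0.1,0,0,0.5,0],[0.1,-0.2,-0.1,0.6,0],[0.1,-0.4,-0.3,0.6,0],[0.1,-0.5,-0.5,0.6,0],[0.1,-0.5,-0.7,0.6,0],[0.1,-0.5,-0.7,0.6,0]],
])

```text
t: 16.03
tool_pos: [0.4106, 0.0476, 0.2806]
orientation: [0.132, 3.137, -0.002]
force: [0.3, -0.2, -0.8]
opening: 0.0416
gripper_force: 0.0
```

```bash
python3 - <<'E'
from h import *
im=[]
for n in("side","top"):
    p,d,K,T,c=cam(n); im.append(p[:, :400]); X=cloud(d,K,T); dk=p.max(-1)<70; z=X[...,2]
    near=(abs(X[...,0]-.511)<.035)&(abs(X[...,1]-.19)<.035)&dk
    for lo,hi in((.125,.145),(.165,.2)):
        Q=X[near&(z>lo)&(z<hi)]
        if len(Q)>3: print(n,lo,len(Q),Q.min(0).round(4),Q.max(0).round(4),cv2.minEnclosingCircle((Q[:,:2]*1000).astype(np.float32)))
cv2.imwrite("pics/end.png",np.hstack(im))
s=telemetry.read_state(); print(s["tool_pos"],s["t"])
E
```

```text
side 0.125 218 [0.4892 0.1675 0.1283] [0.537  0.2125 0.1448] ((512.8623046875, 190.05300903320312), 24.14558982849121)
side 0.165 143 [0.4986 0.1774 0.165 ] [0.5248 0.2036 0.178 ] ((511.9792175292969, 190.26914978027344), 13.420884132385254)
[0.41147042 0.04776443 0.28051537] 16.1333
```

View pics/end.png

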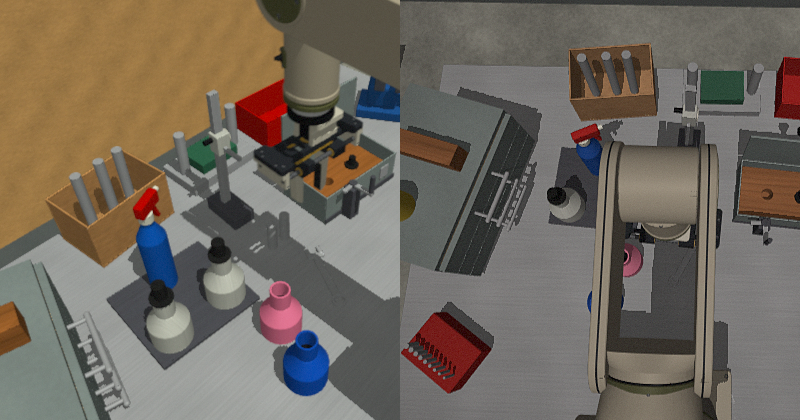

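The flask at (222,280) is stoppered and upright, its stopper top matching the capped flask's. The case is open with its latch out, the small stopper is in its hole and the bystanders are unmoved.

```bash
python3 -c "
from plant import order; print(order.close_job())"
```

```text
the job is handed in; nothing more can be done
None
```

I handed the job in after about 16 s of the 72 s allowed: latch swung out, lid upright, and the larger stopper lowered until its collar sat on the open flask's rim, then released; nothing else was seen to move, and no verdict came back.

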